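# Check the depth of a carved hollow with a sprung-pin gauge

### The arm

A 6-joint arm with a two-finger parallel gripper is mounted at the origin on the work surface. World frame = base frame: x ahead of the robot, y to its left, z up, the work surface at z = 0. Lengths are in m, angles in rad, forces in N, time in s.
With the tool pointing down it reaches from about 0.35 to 0.775 m from the base axis. Payload 7.3 kg.
Tool frame: the origin (TCP) lies between the finger pads; the fingertips stand 8 mm ahead of it and the grasp point (between the pads) lies 11 mm behind it (robot.nose_length is the distance from the TCP to the fingertips, in m); z points along the fingers, y is the line along which they close (so a half turn about z gives the same grasp; the last joint's range is limited). The gripper opens to 92 mm and grips with 3 to 60 N. Pads are 19 mm wide; open, the fingers measure 130 mm over their backs; the gripper's body (75 mm by 190 mm) begins 47 mm behind the grasp point.
Start: joints at [1.114, 0.342, 1.524, -0, 1.275, -0.146], TCP at [0.161, 0.5, 0.213] pointing down, gripper open.
Joint ranges: [-2.53, 2.53], [-0.77, 2.02], [0.04, 2.7], [-1, 4.14], [0.28, 2.66], [-3.11, 3.11]. Speed limits (rad/s): [2.57, 2.57, 3.14, 3.14, 3.14, 3.14].

### API

Orientations are given as [roll, pitch, yaw] about the fixed x, y, z axes, in that order (R = Rz(yaw) Ry(pitch) Rx(roll)).
In Python, from cell import robot gives the robot as it stands. The module is installed in compiled form; this text tells all that it offers.
- The arm moves only by the shell command python3 -m jog 'ROWS' [FORCE]. ROWS is JSON, a list that holds one entry, the list of rows, each a list of 5 numbers: the gripper's target within -1 to 1 (fully open at 1, half-way at 0, shut at -1), then the shift along the tool's x, y, z in m, then the turn about the tool's z in rad. A call has 1 to 5 rows; each row is the pose to reach, as a shift and turn from the pose commanded when the call began, along the tool's axes at that moment; what a row does not reach only later rows make up. A row lasts 1/12 s, in which the tool goes at most 41.7 mm and 7.16 degrees, less where a joint would pass 70% of its speed; a pose out of reach is approached as far as the arm can. A call with a gripper value outside its range is refused whole. The fingers move at their own pace and stop on an object; FORCE is the grip in N (left out, the last holds). Time passes only in rows, so rows that repeat a pose let the fingers close. It gives the time, the measured TCP pose, the force, the opening and the grip force at its end, in the units of the state.
- robot.observe(): the state, without advancing time (a new reading comes with each control period).
- robot.read_camera(name): name is "side" or "top" or "wrist"; returns the picture (400x640x3 uint8, red, green, blue); there is no depth.
- robot.camera_model(name): a dict with "camera_matrix" (3x3 intrinsics, pixels), "position" and "attitude" of the camera in the world; the wrist camera has in their place "mount" (4x4, takes a point from camera to tool coordinates, whose origin is the TCP and whose axes are the flange's). Camera axes: x right, y down, z forward; pixel columns grow to the right and rows downward; lengths in m; the calibration is good to about 2 mm. A picture is of the moment at which its call begins: read the wrist's pose just before it. camera_model takes no time and is no camera call.
- robot.hand_in(): hands the job in; it is judged then, once.
The state is a dict: "time": time; "qpos": joint angles; "qvel": joint speeds; "joint_efforts": joint torques, N m; "tool_pos": TCP position; "tool_rot": TCP orientation; "contact_force": force on the tool from outside, world axes, zero at the start; "torque": the same for the moment, N m; "opening": finger opening in m; "grip_force": force on a finger pad.
Only numpy, scipy, OpenCV 4.12 (cv2) and the standard library are available. Lean on these libraries where they do the work, as an engineer would, in place of code of your own. Each camera call takes 0.05 s, during which the arm holds its last target. There are 200 camera calls.

### The job

Stand the depth gauge on the dark clay tile with the white leaf pattern, over its round hollow, and push the orange knob down until the pin touches the bottom of the hollow. Keep it pressed for a second so that the depth can be read, then let the pin spring back up and leave the gauge standing there. Do not shove the tile about and do not disturb the little vase.

Things in the scene. Friction and masses are not known exactly. Their poses are not given: they have to be found in the camera images.
- gauge: Loose depth gauge, 0.34 kg, standing upright. Flat round aluminium foot 84 mm across and 8 mm thick; on it an upright black barrel 36 mm across, from 8 to 46 mm above the underside (the place to grip); above it a steel stem with an orange knob 32 mm across, 10 mm thick, its flat top 72 mm above the underside when the pin is up. Origin: centre of the underside of the foot; z up along the pin. Round, so its yaw does not matter.
- pin (a joint): How far the gauge's knob and pin are pushed down, in m: 0 up, 0.015 at the stop. A spring pushes them up with 1.3 N at the top and 4.5 N at 13 mm. The pin is 6 mm thick, on the gauge's axis; its tip is 1 mm inside the foot at 0, so with the foot over the 12 mm deep hollow it touches bottom at 0.013. On a flat surface it stops at 0.001.
- leaf_tile: Loose square slab of firm dark brown clay, 120 x 120 x 30 mm, 0.8 kg, lying flat, with white leaf shapes all over its top. In the middle of the top a round flat-bottomed hollow, 44 mm across and 12 mm deep, with a terracotta-coloured floor. Origin: centre of the underside, right below the hollow; z up. The top is 30 mm above the origin. The dark tile without leaves and the white plaster one have the same shape but are not to be measured.
- vase: Loose small brown clay vase with a thin neck, 76 mm across at the belly, 90 mm tall; a bystander. Origin: centre of its underside.
There are look-alikes about, which are no part of the job. Of the things like the gauge, leave any that is blue or purple; of the rest the smaller one is meant.

How it is judged:
By the outcome, as a careful person would: the job done as asked, in the order asked, and still so for the second after the job is handed in, with the robot touching nothing.
It also fails if it takes over 42 s, if anything falls off the work surface, if the arm or the gripper's body presses on something with over 40 N, if the wrist force passes 120 N, or if a joint passes its speed limit or range.

## Working session

There is one attempt and no reset: what is moved stays moved. The work goes in short steps, Python scripts to look and compute and a shell command to move; the robot and the scene stay as the last step left them, time stands still between calls to the robot, and variables do not carry over. Pictures are saved under pics/ and viewed, at most 10 in all, crops included, and the job is handed in when it is done.

```bash
mkdir -p pics; cat > h.py <<'E'
import numpy as np, cv2
from cell import robot
from scipy.spatial.transform import Rotation as R
def save(n,f):
    o=robot.observe(); im=robot.read_camera(n); cv2.imwrite('pics/'+f,im[:,:,::-1]); return o
def cam(n,o=None):
    m=robot.camera_model(n); K=np.array(m["camera_matrix"])
    if "mount" in m:
        T=np.eye(4); T[:3,:3]=R.from_euler('xyz',o["tool_rot"]).as_matrix(); T[:3,3]=o["tool_pos"]
        T=T@np.array(m["mount"]); return K,T[:3,:3],T[:3,3]
    a=np.array(m["attitude"]); Rm=a if a.shape==(3,3) else R.from_euler('xyz',a).as_matrix()
    return K,Rm,np.array(m["position"])
def ray(c,uv):
    K,Rm,p=c; d=Rm@np.linalg.solve(K,[*uv,1]); return p,d/np.linalg.norm(d)
def onz(c,uv,z):
    p,d=ray(c,uv); return p+d*(z-p[2])/d[2]
def tri(rays):
    A=sum(np.eye(3)-np.outer(d,d) for p,d in rays); b=sum((np.eye(3)-np.outer(d,d))@p for p,d in rays)
    return np.linalg.solve(A,b)
E
python3 - <<'E'
from h import *
for n in("side","top"): save(n,n+"0.png"); m=robot.camera_model(n); print(n,m)
print(robot.camera_model("wrist")); print(robot.observe())
E
```

```text
side {'camera_matrix': array([[395.25265728,   0.        , 316.03721126],
       [  0.        , 395.25265728, 202.76603371],
       [  0.        ,   0.        ,   1.        ]]), 'position': array([ 0.45078138, -0.48884555,  0.68740439]), 'attitude': array([-2.46868437, -0.00505058, -0.07313603])}
top {'camera_matrix': array([[389.83252575,   0.        , 317.87880032],
       [  0.        , 389.83252575, 197.81757381],
       [  0.        ,   0.        ,   1.        ]]), 'position': array([0.3867237 , 0.02195848, 0.88437197]), 'attitude': array([-3.02872297,  0.01056594, -1.60014442])}
{'camera_matrix': array([[291.02238191,   0.        , 321.86626913],
       [  0.        , 291.02238191, 197.4438668 ],
       [  0.        ,   0.        ,   1.        ]]), 'mount': array([[-5.64558611e-05, -9.52808983e-01, -3.03570483e-01,
         8.15844426e-02],
       [ 9.99999478e-01, -3.63609189e-04,  9.55278217e-04,
        -1.04599108e-03],
       [-1.02057868e-03, -3.03570271e-01,  9.52808506e-01,
        -1.72243683e-01],
       [ 0.00000000e+00,  0.00000000e+00,  0.00000000e+00,
         1.00000000e+00]])}
{'time': 0.1, 'qpos': array([ 1.11400987e+00,  3.42638377e-01,  1.52488785e+00,  1.92797042e-06,
        1.27541443e+00, -1.45980233e-01]), 'qvel': array([-0.00065399, -0.00296633, -0.00205309,  0.00133443, -0.00030354,
        0.00083121]), 'joint_efforts': array([ 1.54303460e-03, -4.32014358e+01, -2.44693494e+01,  7.17150606e-02,
        5.26441704e-02, -5.26510428e-05]), 'tool_pos': array([0.16036213, 0.4995202 , 0.21263383]), 'tool_rot': array([-3.14025925e+00, -1.97908391e-04,  2.83078573e+00]), 'contact_force': array([0.37717954, 0.65944168, 0.26129628]), 'torque': array([ 0.00766962, -0.02735345, -0.02368493]), 'grip_force': 0.0, 'opening': 0.09147493366279494}
```

View pics/top0.png

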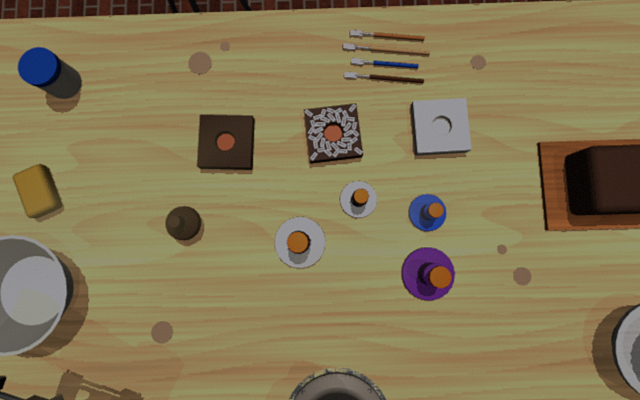

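View pics/side0.png

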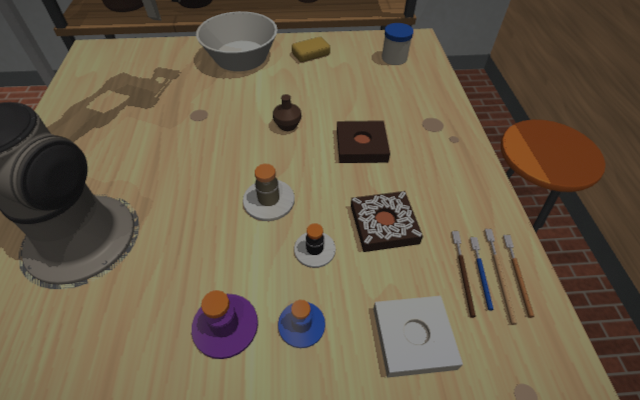

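The top view shows the small white-footed gauge at about (358,199) with its knob at (361,197). The leaf tile is at (333,133), the vase at (183,223) and the larger gauge at (300,243). In the side view the gauge's knob is at (315,231) and its foot at (315,249). The tile hollow is at (385,218).

```bash
python3 - <<'E'
from h import *
T=cam("top");S=cam("side")
k=tri([ray(T,(361.5,196)),ray(S,(315,230))]);print("knob top",k)
print("foot",tri([ray(T,(358.5,199.5)),ray(S,(315,249))]))
h=tri([ray(T,(333.5,133)),ray(S,(385,218))]);print("hollow",h, onz(T,(333.5,133),.02))
for n,c in(("vase",(183,222)),("big",(300,243)),("blue",(428,213))): print(n,onz(T,c,.03))
o=robot.observe();Rm=R.from_euler('xyz',o["tool_rot"]).as_matrix()
print("tool axes\n",Rm); print("shift to above knob",Rm.T@(k-o["tool_pos"]))
E
```

```text
knob top [ 0.4817249  -0.06383451  0.06954311]
foot [ 0.48181905 -0.06381258  0.00177798]
hollow [ 0.63243015 -0.0115312   0.02276604] [ 0.63209024 -0.01163944  0.02      ]
vase [0.43937246 0.32610982 0.03      ]
big [0.38598022 0.06997507 0.03      ]
blue [ 0.44299105 -0.21189543  0.03      ]
tool axes
 [[-9.52087084e-01  3.05826470e-01 -5.96216086e-04]
 [ 3.05826987e-01  9.52086336e-01 -1.20898887e-03]
 [ 1.97908389e-04 -1.33340166e-03 -9.99999091e-01]]
shift to above knob [-0.47828274 -0.43789028  0.14358008]
```

```bash
python3 -m jog '[[[1,-0.03,-0.0275,0,0],[1,-0.06,-0.055,0,0],[1,-0.09,-0.0825,0,0],[1,-0.12,-0.11,0,0],[1,-0.15,-0.137,0,0]]]' 20
python3 -m jog '[[[1,-0.03,-0.0275,0,0],[1,-0.06,-0.055,0,0],[1,-0.09,-0.0825,0,0],[1,-0.12,-0.11,0,0],[1,-0.15,-0.137,0,0]]]'
python3 -m jog '[[[1,-0.03,-0.0275,0,0],[1,-0.06,-0.055,0,0],[1,-0.09,-0.0825,0,0],[1,-0.12,-0.11,0,0],[1,-0.15,-0.137,0,0]]]'
python3 -m jog '[[[1,-0.028,-0.027,0.02,0],[1,-0.028,-0.027,0.05,0],[1,-0.028,-0.027,0.05,0],[1,-0.028,-0.027,0.05,0],[1,-0.028,-0.027,0.05,0]]]'
python3 - <<'E'
from h import *
o=save("wrist","w1.png"); print(o["tool_pos"],o["tool_rot"],o["contact_force"])
c=cam("wrist",o); K,Rm,p=c
for q in([.4817,-.0638,.07],[.4818,-.0638,.008]):
    v=K@(Rm.T@(np.array(q)-p)); print(v[:2]/v[2])
E
```

```text
time: 0.52
tool_pos: [0.2616, 0.3218, 0.213]
tool_rot: [-3.141, -0.0, 2.832]
contact_force: [0.4, 0.4, 0.3]
opening: 0.092
grip_force: 0.0
time: 0.93
tool_pos: [0.3626, 0.1453, 0.2132]
tool_rot: [3.141, -0.0, 2.831]
contact_force: [0.2, 1.1, 0.2]
opening: 0.0916
grip_force: 0.0
time: 1.35
tool_pos: [0.4636, -0.0311, 0.213]
tool_rot: [3.141, -0.0, 2.83]
contact_force: [1.4, 0.2, -0.3]
opening: 0.0917
grip_force: 0.0
time: 1.77
tool_pos: [0.4817, -0.0627, 0.1641]
tool_rot: [3.141, 0.0, 2.831]
contact_force: [0.0, 0.2, 0.3]
opening: 0.0916
grip_force: 0.0
[ 0.48169118 -0.06272     0.16410304] [3.14132707e+00 2.01604934e-04 2.83148371e+00] [0.01154918 0.18323285 0.3284499 ]
[321.5822804  194.50151856]
[321.58960492 178.8663153 ]
```

View pics/w1.png

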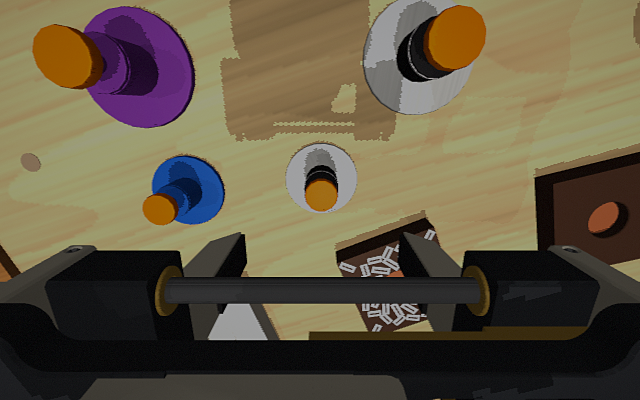

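The wrist view shows the gauge's knob at (321,195) and foot at (321,178), as predicted to within a pixel, with the neighbours clear of the fingers. I'll go down and grip.

```bash
python3 -m jog '[[[1,0,-0.001,0.035,0],[1,0,-0.001,0.07,0],[1,0,-0.001,0.1,0],[1,0,-0.001,0.125,0],[1,0,-0.001,0.14,0]]]'
python3 -m jog '[[[-0.2,0,0,0,0],[-0.5,0,0,0,0],[-0.8,0,0,0,0],[-0.8,0,0,0,0],[-0.8,0,0,0,0]]]' 20
python3 -m jog '[[[-0.8,0,0,0,0],[-0.8,0,0,0,0],[-0.8,0,0,0,0],[-0.8,0,0,0,0],[-0.8,0,0,0,0]]]'
```

```text
time: 2.23
tool_pos: [0.4811, -0.0631, 0.0225]
tool_rot: [3.141, -0.0, 2.833]
contact_force: [-0.8, 0.3, -0.2]
opening: 0.0919
grip_force: 0.0
time: 2.65
tool_pos: [0.4824, -0.0644, 0.0247]
tool_rot: [3.141, 0.003, 2.831]
contact_force: [-0.9, 0.7, -0.3]
opening: 0.063
grip_force: 0.0
time: 3.07
tool_pos: [0.4815, -0.0643, 0.0233]
tool_rot: [3.141, 0.0, 2.831]
contact_force: [0.1, -0.2, 2.0]
opening: 0.0351
grip_force: 20.0
```

```bash
python3 -m jog '[[[-0.8,0,0,-0.01,0],[-0.8,0,0,-0.035,0],[-0.8,0,0,-0.065,0],[-0.8,0,0,-0.09,0],[-0.8,0,0,-0.09,0]]]'
python3 -m jog '[[[-0.8,-0.02,0.015,0,0],[-0.8,-0.045,0.034,0,0],[-0.8,-0.07,0.052,0,0],[-0.8,-0.095,0.071,0,0],[-0.8,-0.095,0.071,0,0]]]'
python3 - <<'E'
from h import *
o=save("wrist","w2.png"); print(o["tool_pos"],o["tool_rot"],o["contact_force"],o["opening"],o["grip_force"])
save("top","t2.png");save("side","s2.png")
a=cv2.imread("pics/t2.png")[90:230,280:420];b=cv2.imread("pics/s2.png")[130:270,290:450]
cv2.imwrite("pics/c2.png",np.hstack([cv2.resize(a,None,fx=2.5,fy=2.5),cv2.resize(b,None,fx=2.5,fy=2.5)]))
E
```

```text
time: 3.48
tool_pos: [0.484, -0.065, 0.1179]
tool_rot: [3.141, 0.008, 2.831]
contact_force: [1.6, -0.8, -2.7]
opening: 0.035
grip_force: 20.0
time: 3.9
tool_pos: [0.5976, -0.0241, 0.112]
tool_rot: [3.14, 0.003, 2.832]
contact_force: [-1.9, -1.0, -3.5]
opening: 0.035
grip_force: 20.0
[ 0.59761776 -0.0240805   0.11195335] [3.14003969e+00 2.53488823e-03 2.83225371e+00] [-1.8907341  -0.97023075 -3.50934161] 0.035014570508826996 19.998156130313873
```

View pics/w2.png

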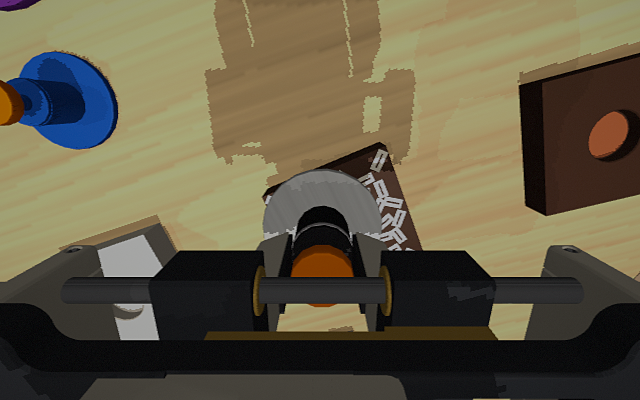

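The gauge hangs upright between the fingers, with the leaf tile partly behind its foot at about (340,190). Before lowering it, I'll check the tile centre from the first pictures.

```bash
python3 - <<'E'
from h import *
def tilec(f,n,uv,boxr):
    im=cv2.imread('pics/'+f); u,v=uv; m=np.zeros(im.shape[:2],np.uint8)
    hsv=cv2.cvtColor(im,cv2.COLOR_BGR2HSV); 
    wood=(hsv[...,0]>13)&(hsv[...,0]<40)&(hsv[...,1]>50)&(hsv[...,2]>90)
    m[v-boxr:v+boxr,u-boxr:u+boxr]=(~wood)[v-boxr:v+boxr,u-boxr:u+boxr]
    m=cv2.morphologyEx(m,cv2.MORPH_CLOSE,np.ones((7,7)))
    m=cv2.morphologyEx(m,cv2.MORPH_OPEN,np.ones((9,9)))
    q=cv2.approxPolyDP(max(cv2.findContours(m,0,2)[0],key=cv2.contourArea),6,True)[:,0]
    print(n,q.tolist())
tilec('top0.png','top',(334,133),38); tilec('side0.png','side',(386,218),45)
T=cam("top");S=cam("side")
P=np.array([[304,107],[358,103],[363,158],[310,163]])
c=np.array([onz(T,p,.03) for p in P]);print(c, c.mean(0), [np.linalg.norm(c[i]-c[i-1]) for i in range(4)])
Q=np.array([[351,200],[405,192],[421,233],[362,249]])
c=np.array([onz(S,p,.03) for p in Q]);print(c.mean(0))
E
```

```text
top [[356, 105], [304, 110], [309, 162], [361, 157]]
side [[405, 192], [352, 198], [362, 250], [420, 242]]
[[ 0.69182488  0.05350493  0.03      ]
 [ 0.69713892 -0.069073    0.03      ]
 [ 0.57000254 -0.07500818  0.03      ]
 [ 0.56239906  0.04340186  0.03      ]] [ 0.63034135 -0.0117936   0.03      ] [np.float64(0.1298195420951453), np.float64(0.12269305882350794), np.float64(0.12727484506780795), np.float64(0.11865390891464536)]
[ 0.63139956 -0.01504427  0.03      ]
```

View pics/c2.png

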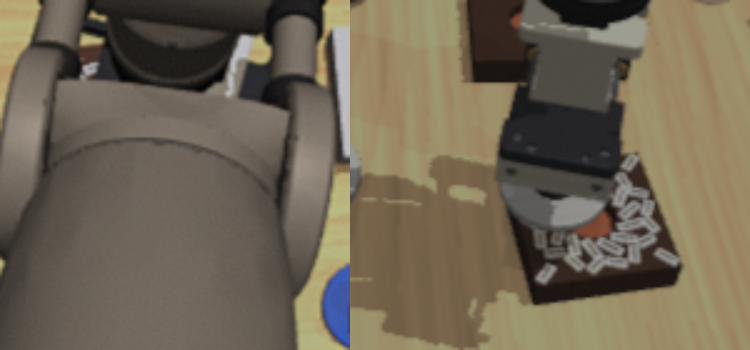

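The crop shows the foot still short of the hollow, towards the robot and to its left in the side view. The estimates put the tile centre near (0.6315,-0.0125), so I'll go there and lower slowly.

```bash
python3 -m jog '[[[-0.8,-0.016,0.012,0,0],[-0.8,-0.032,0.0235,0,0],[-0.8,-0.032,0.0235,0.02,0],[-0.8,-0.032,0.0235,0.04,0],[-0.8,-0.032,0.0235,0.048,0]]]'
python3 -m jog '[[[-0.8,0,0,0,0],[-0.8,0,0,0,0],[-0.8,0,0,0,0]]]'
python3 - <<'E'
from h import *
save("side","s3.png")
b=cv2.imread("pics/s3.png")[150:270,310:450]
cv2.imwrite("pics/c3.png",cv2.resize(b,None,fx=5,fy=5,interpolation=2))
S=cam("side");K,Rm,p=S
for q in([.6315,-.0125,.03],):
    v=K@(Rm.T@(np.array(q)-p)); print(v[:2]/v[2])
E
```

```text
time: 4.47
tool_pos: [0.6283, -0.0133, 0.0621]
tool_rot: [-3.141, -0.006, 2.83]
contact_force: [-1.4, 0.6, -4.2]
opening: 0.0346
grip_force: 20.0
time: 4.72
tool_pos: [0.6316, -0.0135, 0.0665]
tool_rot: [3.141, 0.002, 2.83]
contact_force: [-0.6, -0.2, -3.0]
opening: 0.035
grip_force: 20.0
[384.61906109 216.44770012]
```

View pics/c3.png

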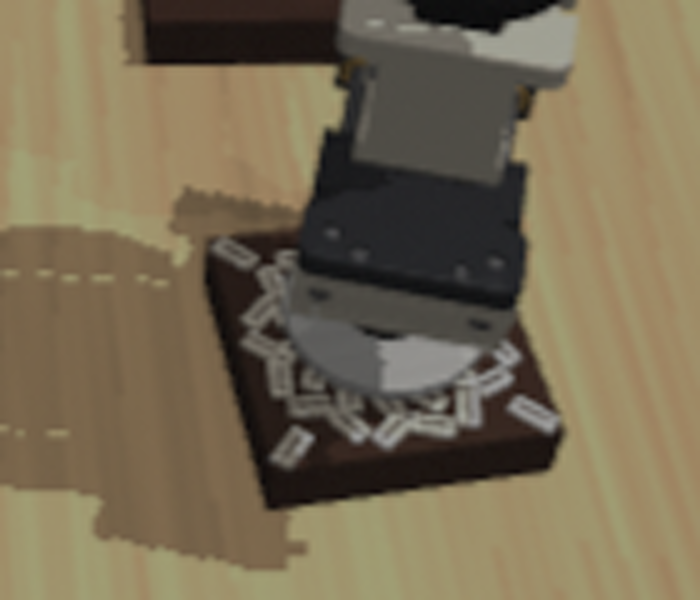

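The foot is centred over the tile to within about 2 mm, at image column 388 against an expected 386. Lowering to contact now.

```bash
python3 -m jog '[[[-0.8,0,0,0.004,0],[-0.8,0,0,0.008,0],[-0.8,0,0,0.01,0],[-0.8,0,0,0.011,0],[-0.8,0,0,0.011,0]]]'
python3 -m jog '[[[-0.8,0,0,0.0005,0],[-0.8,0,0,0.001,0],[-0.8,0,0,0.0015,0],[-0.8,0,0,0.002,0],[-0.8,0,0,0.002,0]]]'
```

```text
time: 5.18
tool_pos: [0.631, -0.0131, 0.0539]
tool_rot: [-3.142, -0.001, 2.831]
contact_force: [0.1, 0.7, -2.4]
opening: 0.0355
grip_force: 20.0
time: 5.6
tool_pos: [0.6317, -0.0131, 0.0534]
tool_rot: [3.141, 0.001, 2.831]
contact_force: [-1.4, -0.2, 3.6]
opening: 0.0351
grip_force: 20.0
```

```bash
python3 -m jog '[[[0.2,0,0,0,0],[0.4,0,0,0,0],[0.6,0,0,0,0],[0.8,0,0,0,0],[1,0,0,0,0]]]'
python3 -m jog '[[[1,0,0,0,0],[1,0,0,0,0],[1,0,0,-0.02,0],[1,0,0,-0.05,0],[1,0,0,-0.085,0]]]'
python3 -m jog '[[[1,0,0,-0.04,0],[1,0,0,-0.07,0],[1,0,0,-0.07,0],[1,0,0,-0.07,0],[1,0,0,-0.07,0]]]'
python3 - <<'E'
from h import *
o=save("wrist","w4.png"); save("side","s4.png"); print(o["tool_pos"],o["tool_rot"],o["contact_force"],o["opening"])
b=cv2.imread("pics/s4.png")[150:270,310:450];a=cv2.imread("pics/w4.png")[80:320,200:440]
cv2.imwrite("pics/c4.png",np.hstack([cv2.resize(a,(400,400)),cv2.resize(b,(400,343))[:,:].copy() if 0 else cv2.resize(b,(400,400))]))
c=cam("wrist",o);K,Rm,p=c
for q in([.6315,-.0125,.102],[.6315,-.0125,.038]):
    v=K@(Rm.T@(np.array(q)-p)); print(v[:2]/v[2])
def orange(f,box):
    im=cv2.imread('pics/'+f); h=cv2.cvtColor(im,cv2.COLOR_BGR2HSV)
    m=np.zeros(im.shape[:2],np.uint8);y0,y1,x0,x1=box
    m[y0:y1,x0:x1]=cv2.inRange(h,(8,200,60),(18,255,255))[y0:y1,x0:x1]
    n,l,s,ce=cv2.connectedComponentsWithStats(m); i=1+np.argmax(s[1:,4]); print(f,s[i],ce[i]); return ce[i]
orange("w4.png",(80,300,240,400));orange("s4.png",(150,260,340,440))
E
```

```text
time: 6.02
tool_pos: [0.6312, -0.0131, 0.052]
tool_rot: [3.142, -0.0, 2.831]
contact_force: [0.1, -0.6, 0.1]
opening: 0.0636
grip_force: 0.0
time: 6.43
tool_pos: [0.6299, -0.013, 0.1362]
tool_rot: [-3.141, -0.005, 2.831]
contact_force: [0.3, -0.7, 0.7]
opening: 0.0915
grip_force: 0.0
time: 6.85
tool_pos: [0.6306, -0.0131, 0.2063]
tool_rot: [-3.141, -0.001, 2.831]
contact_force: [0.1, 0.0, -0.9]
opening: 0.0917
grip_force: 0.0
[ 0.63063107 -0.01306644  0.20626473] [-3.14144102e+00 -1.48150882e-03  2.83075139e+00] [ 0.10397002  0.03555319 -0.86718342] 0.09173959523863505
[323.46855259 191.96191312]
[323.14253081 176.81566762]
w4.png [307 177  31  29 128] [322.953125  184.1171875]
s4.png [383 197   1   1   1] [383. 197.]
```

View pics/c4.png

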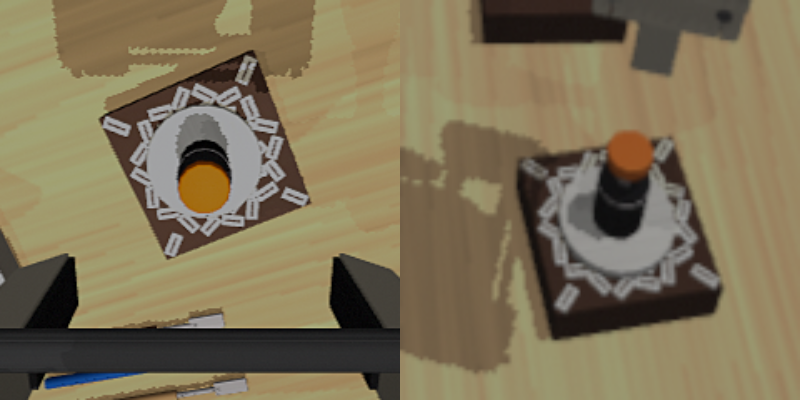

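The gauge stands centred on the leaf tile: the foot is at crop (204,160) and the tile centre at (207,157). The knob at about (322,192) is right below the TCP. I'll close the fingers and press the knob with their tips.

```bash
python3 -m jog '[[[-1,0,0,0,0],[-1,0,0,0,0],[-1,0,0,0,0],[-1,0,0,0,0],[-1,0,0,0,0]]]' 5
python3 -m jog '[[[-1,0,0,0,0],[-1,0,0,0,0],[-1,0,0,0.03,0],[-1,0,0,0.06,0],[-1,0,0,0.075,0]]]'
python3 -m jog '[[[-1,0,0,0.005,0],[-1,0,0,0.01,0],[-1,0,0,0.012,0],[-1,0,0,0.012,0],[-1,0,0,0.012,0]]]'
```

```text
time: 7.37
tool_pos: [0.6312, -0.0131, 0.207]
tool_rot: [3.142, -0.0, 2.831]
contact_force: [0.2, 0.8, 0.1]
opening: 0.0629
grip_force: 0.0
time: 7.78
tool_pos: [0.6297, -0.0129, 0.129]
tool_rot: [-3.141, -0.004, 2.831]
contact_force: [-0.1, -0.4, -0.1]
opening: 0.0296
grip_force: 0.0
time: 8.2
tool_pos: [0.6319, -0.0132, 0.1215]
tool_rot: [3.141, 0.002, 2.831]
contact_force: [0.2, -0.7, 0.3]
opening: 0.0006
grip_force: 0.0
```

```bash
python3 -m jog '[[[-1,0,0,0.003,0],[-1,0,0,0.006,0],[-1,0,0,0.009,0],[-1,0,0,0.012,0],[-1,0,0,0.012,0]]]'
python3 -m jog '[[[-1,0,0,0.002,0],[-1,0,0,0.004,0],[-1,0,0,0.006,0],[-1,0,0,0.008,0],[-1,0,0,0.008,0]]]'
python3 -m jog '[[[-1,0,0,0.001,0],[-1,0,0,0.002,0],[-1,0,0,0.0025,0],[-1,0,0,0.003,0],[-1,0,0,0.003,0]]]'
```

```text
time: 8.62
tool_pos: [0.6308, -0.0131, 0.1074]
tool_rot: [-3.141, -0.001, 2.831]
contact_force: [0.0, 0.2, -1.1]
opening: 0.0007
grip_force: 0.0
time: 9.03
tool_pos: [0.6309, -0.0131, 0.0997]
tool_rot: [-3.142, -0.001, 2.831]
contact_force: [-0.7, 0.7, -0.4]
opening: 0.0007
grip_force: 0.0
time: 9.45
tool_pos: [0.6312, -0.0131, 0.0971]
tool_rot: [3.142, -0.0, 2.831]
contact_force: [0.0, -0.2, 0.2]
opening: 0.001
grip_force: 0.0
```

The wrist reads no force where 4 N is expected, so I'm looking before going on.

```bash
python3 - <<'E'
from h import *
print(robot.nose_length)
o=save("wrist","w5.png"); save("side","s5.png"); print(o["tool_pos"],o["contact_force"],o["opening"],o["torque"])
b=cv2.imread("pics/s5.png")[150:270,310:450];a=cv2.imread("pics/w5.png")[80:320,200:440]
cv2.imwrite("pics/c5.png",np.hstack([cv2.resize(a,(400,400)),cv2.resize(b,(400,400))]))
S=cam("side");K,Rm,p=S
for q in([.6312,-.0131,.0891],[.6312,-.0131,.102],[.6312,-.0131,.038]):
    v=K@(Rm.T@(np.array(q)-p)); print(v[:2]/v[2])
E
```

```text
0.008
[ 0.63117125 -0.01312669  0.09713516] [ 0.01158073 -0.16244421  0.20834914] 0.0010242303218623559 [-0.01291746  0.01690736 -0.01272718]
[388.77919592 198.67184784]
[389.77560255 194.44892997]
[385.07536197 214.36924093]
```

View pics/c5.png

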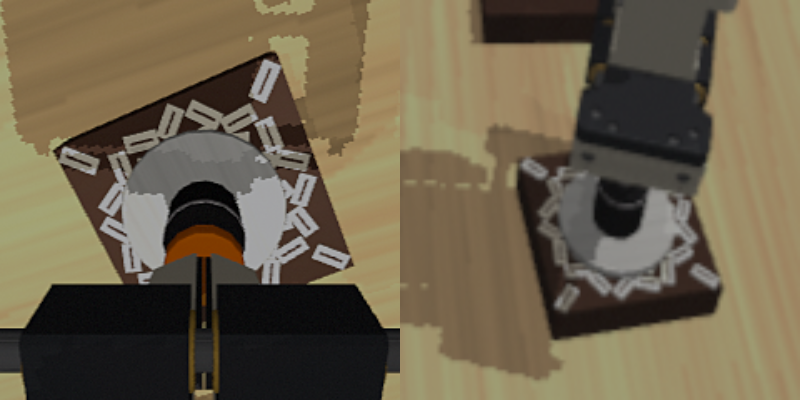

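```bash
python3 - <<'E'
from h import *
o=robot.observe(); K,Rm,p=cam("wrist",o); t=R.from_euler('xyz',o["tool_rot"]).as_matrix()
c=np.array([.6312,-.0128,0])
def pr(r,z,s=0):
    q=c+t[:,0]*r+t[:,1]*s; q=np.array([q[0],q[1],z]); v=K@(Rm.T@(q-p)); v=v[:2]/v[2]; return ((v-[200,80])/.6).round(0)
print("foot near edge",pr(.042,.038)); print("barrel top near",pr(.018,.076))
for d in (0,.005,.010,.013): print(d,"top near rim",pr(.016,.102-d),"bottom near rim",pr(.016,.092-d),"sides",pr(0,.102-d,.016),pr(0,.102-d,-.016))
print("tip",pr(0,o["tool_pos"][2]-.008))
im=cv2.imread("pics/w5.png"); h=cv2.cvtColor(im,cv2.COLOR_BGR2HSV)[:,322]
for y in range(185,245): print(y,round((y-80)/.6),im[y,322][::-1],end="; ")
for f,n in (("w4.png",(322,192)),):pass
E
```

```text
foot near edge [205. 128.]
barrel top near [206. 200.]
0 top near rim [206. 227.] bottom near rim [206. 218.] sides [248. 266.] [164. 266.]
0.005 top near rim [206. 222.] bottom near rim [206. 213.] sides [247. 261.] [165. 261.]
0.01 top near rim [206. 218.] bottom near rim [206. 209.] sides [246. 255.] [166. 255.]
0.013 top near rim [206. 215.] bottom near rim [206. 207.] sides [246. 252.] [167. 252.]
tip [206. 252.]
185 175 [109 108 105]; 186 177 [111 110 106]; 187 178 [116 113 110]; 188 180 [71 69 68]; 189 182 [0 0 0]; 190 183 [5 2 6]; 191 185 [5 4 5]; 192 187 [5 3 4]; 193 188 [3 3 4]; 194 190 [6 4 4]; 195 192 [6 8 5]; 196 193 [ 7  6 10]; 197 195 [2 5 8]; 198 197 [4 4 3]; 199 198 [19 18 17]; 200 200 [67 64 64]; 201 202 [71 69 70]; 202 203 [0 0 0]; 203 205 [13 15 13]; 204 207 [10 10  9]; 205 208 [10 12 10]; 206 210 [10 10 12]; 207 212 [12 13 11]; 208 213 [15 11 13]; 209 215 [14 13 14]; 210 217 [14 11 11]; 211 218 [10 13  9]; 212 220 [14 11 13]; 213 222 [6 7 9]; 214 223 [18 11 16]; 215 225 [102  44   0]; 216 227 [77 32  0]; 217 228 [79 35  1]; 218 230 [80 35  0]; 219 232 [89 38  0]; 220 233 [132  64   2]; 221 235 [134  65   0]; 222 237 [129  60   0]; 223 238 [127  58   0]; 224 240 [127  59   0]; 225 242 [128  60   0]; 226 243 [128  60   0]; 227 245 [128  60   0]; 228 247 [129  60   0]; 229 248 [127  58   0]; 230 250 [127  59   0]; 231 252 [127  57   0]; 232 253 [129  60   0]; 233 255 [136  63   0]; 234 257 [95 43  0]; 235 258 [77 36  5]; 236 260 [81 38  6]; 237 262 [83 41  9]; 238 263 [82 39  5]; 239 265 [81 37  2]; 240 267 [81 40  7]; 241 268 [81 38  2]; 242 270 [81 38  5]; 243 272 [80 38  5]; 244 273 [83 42  8];
```

```bash
python3 -m jog '[[[-1,0,0,0.0005,0],[-1,0,0,0.001,0],[-1,0,0,0.001,0],[-1,0,0,0.001,0],[-1,0,0,0.001,0]]]'
python3 - <<'E'
from h import *
print(robot.observe()["contact_force"],robot.observe()["joint_efforts"])
a=cv2.imread("pics/w5.png")[190:300,260:390]
cv2.imwrite("pics/c6.png",cv2.convertScaleAbs(cv2.resize(a,(700,592),interpolation=2),alpha=1.6,beta=20))
E
```

```text
time: 9.97
tool_pos: [0.6312, -0.0131, 0.0962]
tool_rot: [3.141, 0.0, 2.831]
contact_force: [-0.8, 0.4, 0.6]
opening: 0.0004
grip_force: 0.0
[-0.7837468   0.44088379  0.58112874] [-2.39331221e-04 -5.58219588e+01 -2.26654243e+01 -2.02274357e-02
  8.73630052e-02  3.20874608e-05]
```

View pics/c6.png

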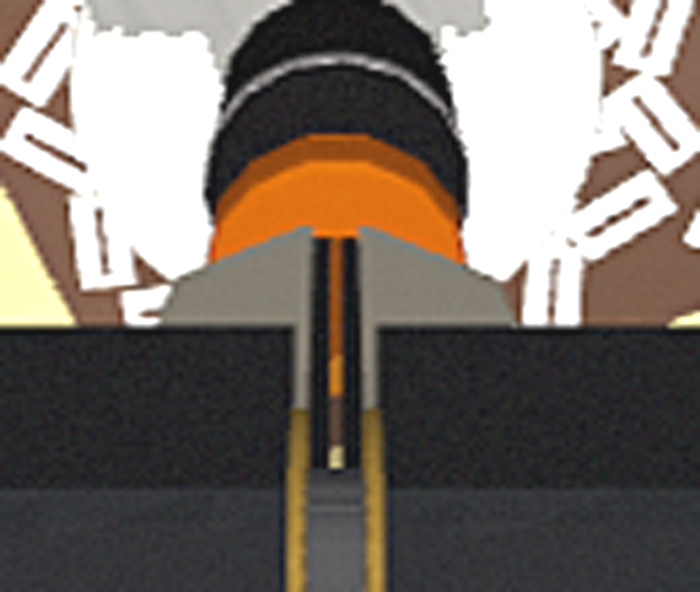

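The enlarged picture shows the knob still fully up and the finger tips centred over it but not yet on it. I'll go on down in small steps, watching the force.

```bash
python3 -m jog '[[[-1,0,0,0.0005,0],[-1,0,0,0.001,0],[-1,0,0,0.0015,0],[-1,0,0,0.002,0],[-1,0,0,0.002,0]]]'
python3 - <<'E'
from h import *
# where finger tips appear in w1 (open): predicted for nose .008
m=robot.camera_model("wrist"); M=np.linalg.inv(np.array(m["mount"]));K=np.array(m["camera_matrix"])
for z in(.008,0,-.005,-.011,-.02):
  for x in(.0095,-.0095):
    for y in (.046,.0005):
      v=K@(M@[x,y,z,1])[:3]; print(z,x,y,(v[:2]/v[2]).round(0),end=" | ")
  print()
E
```

```text
time: 10.38
tool_pos: [0.6311, -0.0131, 0.094]
tool_rot: [3.142, -0.0, 2.831]
contact_force: [0.2, 0.1, 0.0]
opening: 0.0008
grip_force: 0.0
0.008 0.0095 0.046 [392. 218.] | 0.008 0.0095 0.0005 [324. 218.] | 0.008 -0.0095 0.046 [390. 244.] | 0.008 -0.0095 0.0005 [324. 244.] | 
0 0.0095 0.046 [395. 223.] | 0 0.0095 0.0005 [324. 223.] | 0 -0.0095 0.046 [393. 250.] | 0 -0.0095 0.0005 [324. 250.] | 
-0.005 0.0095 0.046 [397. 226.] | -0.005 0.0095 0.0005 [324. 226.] | -0.005 -0.0095 0.046 [395. 253.] | -0.005 -0.0095 0.0005 [324. 253.] | 
-0.011 0.0095 0.046 [400. 230.] | -0.011 0.0095 0.0005 [324. 230.] | -0.011 -0.0095 0.046 [397. 258.] | -0.011 -0.0095 0.0005 [324. 258.] | 
-0.02 0.0095 0.046 [404. 237.] | -0.02 0.0095 0.0005 [324. 237.] | -0.02 -0.0095 0.046 [401. 266.] | -0.02 -0.0095 0.0005 [324. 266.] |
```

```bash
python3 -m jog '[[[-1,0,0,0.001,0],[-1,0,0,0.002,0],[-1,0,0,0.003,0],[-1,0,0,0.004,0],[-1,0,0,0.004,0]]]'
python3 -m jog '[[[-1,0,0,0.001,0],[-1,0,0,0.002,0],[-1,0,0,0.003,0],[-1,0,0,0.003,0],[-1,0,0,0.003,0]]]'
```

```text
time: 10.8
tool_pos: [0.6311, -0.0131, 0.0899]
tool_rot: [3.142, -0.0, 2.831]
contact_force: [0.2, -0.2, 0.1]
opening: 0.0002
grip_force: 0.0
time: 11.22
tool_pos: [0.6313, -0.0131, 0.0873]
tool_rot: [3.141, 0.0, 2.831]
contact_force: [-0.5, 0.2, 1.6]
opening: 0.0008
grip_force: 0.6
```

Contact came at TCP z ≈ 0.088 with 1.6 N, so the finger tips are about 14 mm behind the TCP, not 8 mm ahead of it. Pressing on.

```bash
python3 -m jog '[[[-1,0,0,0.002,0],[-1,0,0,0.004,0],[-1,0,0,0.006,0],[-1,0,0,0.007,0],[-1,0,0,0.007,0]]]'
python3 -m jog '[[[-1,0,0,0.001,0],[-1,0,0,0.002,0],[-1,0,0,0.003,0],[-1,0,0,0.004,0],[-1,0,0,0.004,0]]]'
```

```text
time: 11.63
tool_pos: [0.6314, -0.0131, 0.0801]
tool_rot: [3.141, 0.0, 2.831]
contact_force: [0.8, 0.1, 3.0]
opening: 0.0003
grip_force: 1.5
time: 12.05
tool_pos: [0.6314, -0.0131, 0.0762]
tool_rot: [3.141, 0.0, 2.831]
contact_force: [-0.0, -0.1, 4.3]
opening: 0.0007
grip_force: 2.0
```

```bash
python3 -m jog '[[[-1,0,0,0.0003,0],[-1,0,0,0.0006,0],[-1,0,0,0.001,0],[-1,0,0,0.001,0],[-1,0,0,0.001,0]]]'
```

```text
time: 12.47
tool_pos: [0.6314, -0.0132, 0.0757]
tool_rot: [3.141, 0.001, 2.831]
contact_force: [-0.4, -0.1, 6.5]
opening: 0.0007
grip_force: 3.2
```

The force rose faster than the spring rate and the arm moved only half of the commanded 1 mm, so the pin is on the bottom. I'll add a little and hold.

```bash
python3 -m jog '[[[-1,0,0,0.0005,0],[-1,0,0,0.001,0],[-1,0,0,0.001,0],[-1,0,0,0.001,0],[-1,0,0,0.001,0]]]'
python3 -m jog '[[[-1,0,0,0,0],[-1,0,0,0,0],[-1,0,0,0,0],[-1,0,0,0,0],[-1,0,0,0,0]]]'
python3 -m jog '[[[-1,0,0,0,0],[-1,0,0,0,0],[-1,0,0,0,0],[-1,0,0,0,0],[-1,0,0,0,0]]]'
python3 -m jog '[[[-1,0,0,0,0],[-1,0,0,0,0],[-1,0,0,0,0],[-1,0,0,0,0],[-1,0,0,0,0]]]'
```

```text
time: 12.88
tool_pos: [0.6315, -0.0132, 0.0756]
tool_rot: [3.141, 0.001, 2.831]
contact_force: [-2.7, 0.3, 11.6]
opening: 0.0004
grip_force: 5.6
time: 13.3
tool_pos: [0.6315, -0.0132, 0.0756]
tool_rot: [3.141, 0.001, 2.831]
contact_force: [-1.9, -0.3, 11.1]
opening: 0.0007
grip_force: 5.6
time: 13.72
tool_pos: [0.6315, -0.0131, 0.0756]
tool_rot: [3.141, 0.001, 2.831]
contact_force: [-2.5, 0.1, 11.2]
opening: 0.0001
grip_force: 5.6
time: 14.13
tool_pos: [0.6315, -0.0131, 0.0756]
tool_rot: [3.141, 0.001, 2.831]
contact_force: [-2.4, 0.1, 11.6]
opening: 0.0006
grip_force: 5.6
```

Held at 11 N on the bottom for over 1.5 s. Now I'll rise slowly so the pin springs back, retreat, and check.

```bash
python3 -m jog '[[[-1,0,0,-0.003,0],[-1,0,0,-0.006,0],[-1,0,0,-0.009,0],[-1,0,0,-0.013,0],[-1,0,0,-0.018,0]]]'
python3 -m jog '[[[-1,0,0,-0.01,0],[-1,0,0,-0.03,0],[-1,0,0,-0.06,0],[-1,0,0,-0.09,0],[-1,0,0,-0.115,0]]]'
python3 -m jog '[[[-1,0,0,0,0],[-1,0,0,0,0],[-1,0,0,0,0],[-1,0,0,0,0],[-1,0,0,0,0]]]'
python3 - <<'E'
from h import *
o=save("wrist","w7.png"); save("side","s7.png"); print(o["tool_pos"],o["contact_force"])
b=cv2.imread("pics/s7.png")[80:330,180:480];a=cv2.imread("pics/w7.png")[80:320,200:440]
cv2.imwrite("pics/c7.png",np.hstack([cv2.resize(a,(350,350)),cv2.resize(b,(420,350))]))
E
```

```text
time: 14.55
tool_pos: [0.6306, -0.0131, 0.0918]
tool_rot: [-3.141, -0.002, 2.831]
contact_force: [-0.3, -0.4, 0.2]
opening: 0.0004
grip_force: 0.0
time: 14.97
tool_pos: [0.631, -0.0131, 0.2096]
tool_rot: [3.141, 0.0, 2.831]
contact_force: [-0.3, 0.3, 0.0]
opening: 0.0008
grip_force: 0.0
time: 15.38
tool_pos: [0.6304, -0.013, 0.2057]
tool_rot: [-3.141, -0.003, 2.831]
contact_force: [0.5, -0.5, -0.1]
opening: 0.0007
grip_force: 0.0
[ 0.63044574 -0.01303133  0.20565908] [ 0.54110674 -0.45447029 -0.11425825]
```

View pics/c7.png

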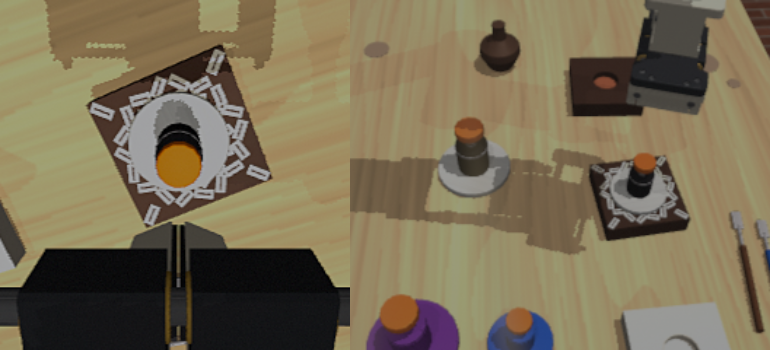

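The gauge stands upright and centred on the leaf tile: in the left view the foot is at about (178,145), as before the press. The knob is up, the vase and the other things are unmoved, and the robot is clear.

```bash
python3 -c "
from cell import robot
print(robot.hand_in())"
```

```text
the job is handed in; nothing more can be done
None
```

The job is handed in at about 15 s: the gauge is standing centred on the leaf tile, its pin was held on the bottom of the hollow for over a second at about 11 N and has sprung back up, and the tile and vase show no movement in the last pictures.

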